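# Park the spray can and shut its gate

## Robot

A 7-joint arm with a two-finger parallel gripper is mounted at the origin on a cart in front of the work surface, level with it; the furniture and walls round the work are solid. World frame = base frame: x ahead of the robot, y to its left, z up, the work surface at z = 0. Lengths are in m, angles in rad, forces in N, time in s.
With the tool pointing down it reaches from about 0.4 to 0.875 m from the base axis. Payload 6.5 kg.
Tool frame: the origin (TCP) lies on the centre line of the jaws, within the pads' length; the fingertips stand 17 mm ahead of it and the grasp point (between the pads) lies 2 mm behind it (manip.nose_length is the distance from the TCP to the fingertips, in m); z points along the fingers, y is the line along which they close (so a half turn about z gives the same grasp; the last joint's range is limited). The gripper opens to 88 mm and grips with 3 to 60 N. Pads are 18 mm wide; open, the fingers measure 123 mm over their backs; the gripper's body (75 mm by 187 mm) begins 45 mm behind the grasp point.
Start: joints at [-1.303, 0.536, -0.004, 1.538, 0.003, 1.067, -0.071], TCP at [0.213, 0.614, 0.256] pointing down, gripper open.
Joint ranges: [-2.7, 2.7], [-0.37, 2.16], [-1.27, 1.26], [0.24, 2.4], [-1.31, 4.45], [0.19, 1.91], [-2.76, 2.76]. Speed limits (rad/s): [2.39, 2.39, 3.14, 3.14, 3.14, 3.14, 3.14].

## Interface

Orientations are given as a unit quaternion [x, y, z, w].
In Python, from cell import manip, viewer, job_done gives the robot as it stands. The module is installed in compiled form; this text tells all that it offers.
- The arm moves only by the tool play_rows, never from a script. Its argument "commands" is text: rows parted by semicolons, each of 7 numbers parted by spaces: the closure, from 0 (fully open) to 1 (shut), then the shift along the tool's x, y, z in m, then the turn, a rotation vector about the tool's x, y, z in degrees. In form: gripper x y z wx wy wz; .... A call has 1 to 12 rows; each row shifts and turns the commanded pose from where the row before left it, along the tool's axes as they then stand; what a row does not reach is not made up. A row lasts 1/8 s, in which the tool goes at most 62.5 mm and 10.7 degrees, less where a joint would pass 70% of its speed; a pose out of reach is approached as far as the arm can. A call with a gripper value outside its range is refused whole. The fingers move at their own pace and stop on an object; "squeeze" is the grip in N (left out, the last holds). Time passes only in rows, so rows that do not move let the fingers close. It gives the time, the measured TCP pose, the force, the opening and the grip force at its end, in the units of the state.
- manip.observe(): the state, without advancing time (a new reading comes with each control period).
- viewer.get_image(name): name is "scene" or "top"; returns the picture (400x640x3 uint8, red, green, blue); there is no depth.
- viewer.camera_params(name): a dict with "camera_matrix" (3x3 intrinsics, pixels), "k1" (the pictures are not rectified: a ray, as slopes to the right and down, at radius r is drawn at 1 + k1 r^2 times it, then the intrinsics apply), "origin" and "orientation" of the camera in the world. Camera axes: x right, y up, looking along -z (the intrinsics and any distortion apply to the point x, -y, -z); pixel columns grow to the right and rows downward; lengths in m; the calibration is good to about 2 mm. A picture is of the moment at which its call begins. camera_params takes no time and is no camera call.
- job_done(): hands the job in; it is judged then, once.
The state is a dict: "time_s": time; "joints": joint angles; "qvel": joint speeds; "joint_efforts": joint torques, N m; "position": TCP position; "tool_rot": TCP orientation; "wrist_force": force on the tool from outside, world axes, zero at the start; "ft_torque": the same for the moment, N m; "finger_gap": finger opening in m; "grasp_force": force on a finger pad.
Only numpy, scipy, OpenCV 4.12 (cv2) and the standard library are available. Lean on these libraries where they do the work, as an engineer would, in place of code of your own. Each camera call takes 0.05 s, during which the arm holds its last target. There are 200 camera calls.

## Task

Push the tall yellow spray can that stands out in the open (not the one among the oilers at the back) across the worktop into the blue parking bracket, right up to the bracket's back wall, then push the orange gate fully shut behind it. Push the can low on its body, well below half its height, so that it slides upright and never tips; do not lift the can or take the can or the gate between the fingers. Leave everything else on the worktop where it is.

Things in the scene. Friction and masses are not known exactly. Their poses are not given: they have to be found in the camera images.
- can_axis (a point): Yellow aerosol can, free-standing, 0.27 to 0.53 kg, stands with a slight lean of up to 2 degrees: upright cylinder 66 mm in diameter, body and cap 193 mm tall, small nozzle to 211 mm with a thin straw to one side. This point lies on the can's axis half-way up, 96.5 mm above its underside. Its z axis is the can's axis.
- dock: Blue steel parking bracket screwed to the worktop (fixed): a U of three walls 26 mm high and 4 mm thick, open at the front. Origin on the worktop where the can's axis should end up. Its x axis points into the bracket, from the open front to the back wall. In its frame the back wall's inner face is at x = +35 mm, the side walls' inner faces at y = +45 and -45 mm, and the side walls run from x = +39 to -40 mm. No floor plate: the can slides on the worktop.
- gate (a joint): Orange gate, a bar on an upright hinge pin at x = -46, y = +49 mm in the bracket's frame. Angle in rad: 0 shut (bar runs along the bracket's -y across the front), 1.57 open (bar points along -x, away from the bracket), up to 2.1 (swung further outwards to +y). The bar is 6 mm thick, reaches 96 mm from the pin, and spans 4 to 25 mm above the worktop. Slight friction (0.03 N m) keeps it where it is left; a stop at 0. A can that is not close to the back wall blocks it.
- gate_end (a point): Point in the orange gate bar, mid-thickness, 90 mm from the hinge pin, 14.5 mm above the worktop. Its y axis points along the bar to the pin, its x axis across the bar: towards the back wall when the gate is shut.
- dispenser: Bystander, to be left alone: clear glass solvent bottle with press top, diameter 44, height 98 mm, loose; origin at the centre of its underside.
- jar: Bystander, to be left alone: white screw-top jar, diameter 37, height 38 mm, loose; origin at the centre of its underside.
- ink: Bystander, to be left alone: dark blue ink bottle, diameter 36, height 58 mm, loose; origin at the centre of its underside.
- lens: Bystander, to be left alone: black loupe, diameter 35, height 34 mm, loose; origin at the centre of its underside.
- vee: Bystander, to be left alone: grey steel V-block, 45 x 44 x 36 mm, loose; origin at the centre of its underside.
- can: The same yellow spray can; origin on its underside, 29.5 mm from the can's axis towards the side of the straw (use point can_axis for the axis).

How it is judged:
On the way:
1. the can stands inside the bracket near its back wall while the gate is still open (x of can_axis in the frame of dock between -0.011 and 0.008 m and y of can_axis in the frame of dock between -0.014 and 0.014 m and value of joint gate above 0.6 rad), for 0.1 s.
At the end, for the whole second after the job is handed in: The can stands upright (within 0.08 rad) and at rest on the worktop with its axis within 11 mm of the bracket's origin along x (8 mm towards the back) and 14 mm along y, and the gate is within 0.08 rad of shut (x of can_axis in the frame of dock between -0.011 and 0.008 m and y of can_axis in the frame of dock between -0.014 and 0.014 m and value of joint gate below 0.08 rad and angle between can_axis's own z axis and vertical below 0.08 rad and height (world z) of can_axis below 0.102 m and linear speed of can below 0.02 m/s); the robot touches nothing.
It fails at once if the can tips by more than 0.2 rad (angle between can_axis's own z axis and vertical above 0.2 rad).
It fails at once if the can is lifted more than 10 mm (height (world z) of can_axis above 0.1065 m).
It fails at once if the can is taken between the fingers (grasp point within 22 mm of its axis), or the gate bar is (grasp point inside the bar) ((horizontal distance between the grasp point and can_axis below 0.022 m and height (world z) of the grasp point below 0.225 m) or (x of the grasp point in the frame of gate_end between -0.004 and 0.004 m and y of the grasp point in the frame of gate_end between 0 and 0.085 m and height (world z) of the grasp point below 0.035 m)).
It fails at once if the can is pushed high: fingers press on it with the grasp point more than 100 mm above the worktop (contact force between the fingers and can above 0.5 N and height (world z) of the grasp point above 0.1 m).
It fails at once if a bystander is moved by more than 20 mm (distance of any of dispenser, jar, ink, lens, vee from where it was at the start of the episode above 0.02 m).
It also fails if it takes over 56 s, if anything falls off the work surface, if the arm or the gripper's body presses on something with over 40 N, if the wrist force passes 120 N, or if a joint passes its speed limit or range.

## Working session

There is one attempt and no reset: what is moved stays moved. The work goes in short steps, Python scripts to look and compute and a tool call to move; the robot and the scene stay as the last step left them, time stands still between calls to the robot, and variables do not carry over. Pictures are saved under pics/ and viewed, at most 10 in all, crops included, and the job is handed in when it is done.

Besides the shell and the picture viewer there is one more tool, called after "Emit:" by a JSON object that holds its "name" and its "arguments", one argument or row to a line. play_rows: Moves the arm, as the interface text tells. Its arguments: {"type":"object","properties":{"commands":{"type":"string"},"squeeze":{"type":"number"}},"required":["commands"]}

```bash
mkdir -p pics; cat > h.py <<'E'
import numpy as np,cv2
from cell import manip,viewer,job_done
from scipy.spatial.transform import Rotation as R
def cam(n):
    p=viewer.camera_params(n);o=p["orientation"]
    M=np.array(o) if np.shape(o)==(3,3) else R.from_quat(o).as_matrix()
    return np.array(p["camera_matrix"]),p["k1"],np.array(p["origin"]),M
def px2w(n,u,v,z):
    K,k,o,M=cam(n)
    d=np.array([(u-K[0,2])/K[0,0],(v-K[1,2])/K[1,1]]);s=d.copy()
    for _ in range(30): s=d/(1+k*(s@s))
    r=M@np.array([s[0],-s[1],-1]); return o+r*(z-o[2])/r[2]
def w2px(n,P):
    K,k,o,M=cam(n);q=M.T@(np.array(P)-o);s=np.array([q[0],-q[1]])/-q[2];s=s*(1+k*(s@s))
    return K[0,0]*s[0]+K[0,2],K[1,1]*s[1]+K[1,2]
def save(n,f): im=viewer.get_image(n);cv2.imwrite('pics/'+f,im[:,:,::-1]);return im
E
python3 - <<'E'
from h import *
for n in("scene","top"): save(n,n+'0.png');print(n,viewer.camera_params(n))
print(manip.observe(),manip.nose_length)
E
```

```text
scene {'camera_matrix': array([[422.72421452,   0.        , 323.06280198],
       [  0.        , 422.72421452, 202.31421944],
       [  0.        ,   0.        ,   1.        ]]), 'k1': 0.019746803322688113, 'origin': array([-0.10934483, -0.6552981 ,  0.58304784]), 'orientation': array([ 0.47536114, -0.21115734, -0.351118  ,  0.77856311])}
top {'camera_matrix': array([[454.05758409,   0.        , 319.89098475],
       [  0.        , 454.05758409, 192.3887811 ],
       [  0.        ,   0.        ,   1.        ]]), 'k1': -0.10666805272329377, 'origin': array([0.43926724, 0.03350088, 1.46460571]), 'orientation': array([-0.0449253 ,  0.05026684,  0.70637987, -0.7046151 ])}
{'time_s': 0.1, 'joints': array([-1.30321962,  0.53706429, -0.00444007,  1.53875772,  0.00259317,
        1.06731023, -0.07119619]), 'qvel': array([ 0.00083395, -0.00268758,  0.00041766, -0.00016079, -0.0017003 ,
        0.00085803,  0.0002947 ]), 'joint_efforts': array([ 3.00411753e-03, -5.72079849e+01,  9.94229838e-01, -2.52230877e+01,
       -5.61178126e-02,  1.34562637e-02,  4.57982026e-05]), 'position': array([0.21278481, 0.6136297 , 0.25495006]), 'tool_rot': array([ 1.66078485e-01,  9.86112239e-01, -7.63300099e-04, -7.43185145e-05]), 'wrist_force': array([-0.89627791, -0.95407662, -0.11878656]), 'ft_torque': array([ 0.04165079, -0.00315454,  0.01084661]), 'grasp_force': 0.0, 'finger_gap': 0.0884022316033588} 0.017
```

View pics/scene0.png

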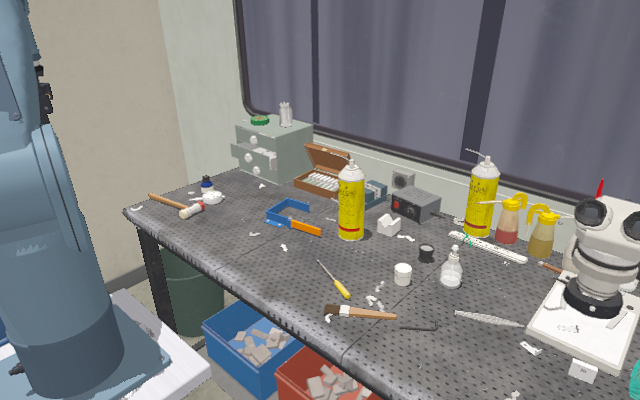

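View pics/top0.png

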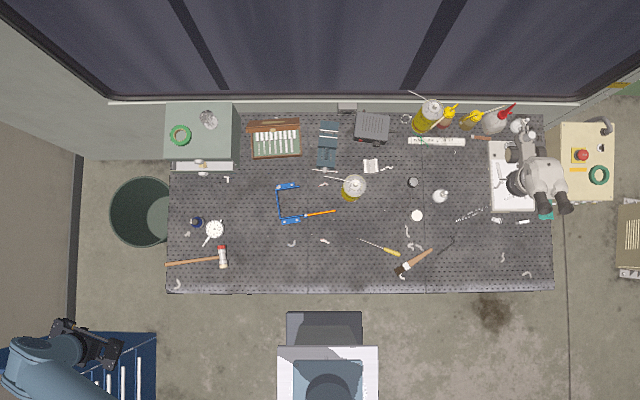

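The scene view shows the yellow can at (350,200), with the bracket and its open gate at about (290,215). In the top view the bracket is at (278–300, 185–220), the gate runs to (336,211), the can is near (352,188), and the V-block is at (370,165). I'll enlarge the top view.

```bash
python3 - <<'E'
import cv2
a=cv2.imread('pics/top0.png')[150:235,265:385]
cv2.imwrite('pics/c1.png',cv2.resize(a,None,fx=6.5,fy=6.5,interpolation=cv2.INTER_CUBIC))
a=cv2.imread('pics/scene0.png')[145:250,255:415]
cv2.imwrite('pics/c2.png',cv2.resize(a,None,fx=5,fy=5,interpolation=cv2.INTER_CUBIC))
E
```

```text
(no output)
```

View pics/c1.png

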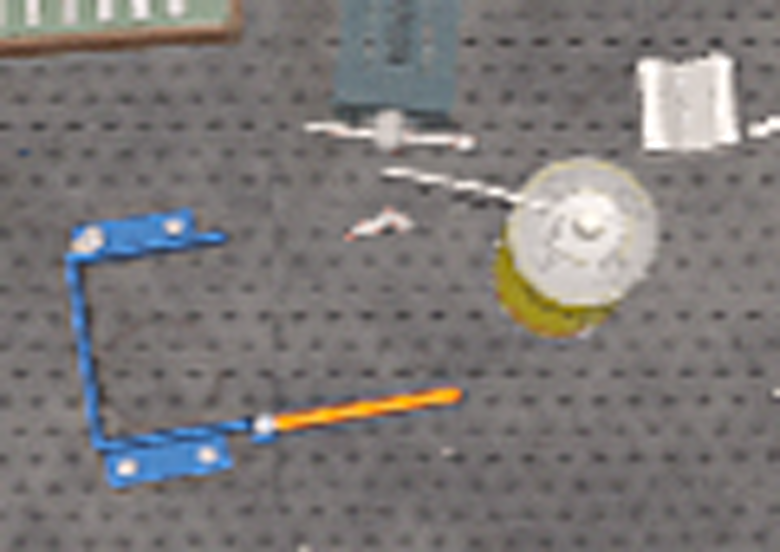

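View pics/c2.png

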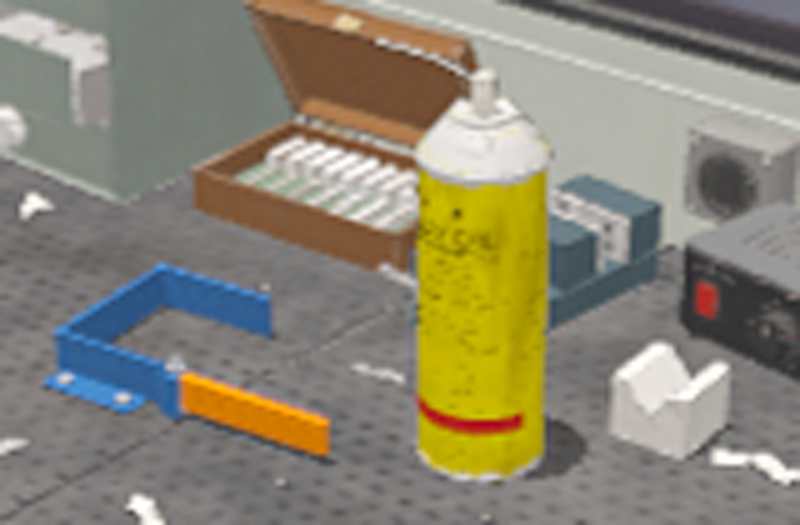

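```bash
python3 - <<'E'
from h import *
from scipy.optimize import least_squares as ls
c1=lambda x,y:(265+(x+.5)/6.5-.5,150+(y+.5)/6.5-.5)
c2=lambda x,y:(255+(x+.5)/5-.5,145+(y+.5)/5-.5)
obs=[("top",c1(73,257),(37,-47,26)),("top",c1(97,443),(37,47,26)),("top",c1(225,238),(-40,-47,26)),("top",c1(264,425),(-46,49,28)),
("scene",c2(162,266),(37,-47,26)),("scene",c2(58,335),(39,49,26)),("scene",c2(270,297),(-40,-47,26))]
def dw(p,q):
    c,s=np.cos(p[2]),np.sin(p[2]);q=np.array(q)/1000;return np.array([p[0]+c*q[0]-s*q[1],p[1]+s*q[0]+c*q[1],q[2]])
f=lambda p:np.concatenate([np.array(w2px(n,dw(p,q)))-u for n,u,q in obs])
r=ls(f,[.55,.15,1.6],x_scale=.01);p=r.x;print('dock',p,np.round(r.fun,1))
g=px2w("top",*c1(459,394),.025);pin=dw(p,(-46,49,0));d=g-pin
print('tip',g,'pin',pin,'len',np.hypot(*d[:2]),'gate angle',(p[2]-np.pi/2-np.arctan2(d[1],d[0])))
def circ(n,x,y,z,R=.033):
    return np.array([w2px(n,(x+R*np.cos(t),y+R*np.sin(t),z)) for t in np.linspace(0,6.28,90)])
def fc(q):
    a=circ("scene",q[0],q[1],0);b=circ("scene",q[0],q[1],.05)
    return [a[:,1].max()-c2(0,476)[1],b[:,0].min()-c2(417,0)[0],b[:,0].max()-c2(547,0)[0]]
r=ls(fc,[.55,0]);print('can base',r.x,r.fun)
def ft(q):
    a=circ("top",q[0],q[1],0);return[a[:,0].min()-c1(495,0)[0],a[:,1].max()-c1(0,336)[1]]
r=ls(ft,[.55,0]);print('can base top',r.x,r.fun)
k=circ("top",*r.x,.18);print('top circ z.18',k.min(0),k.max(0),c1(507,158),c1(657,306))
for nm,uv in(("vee",c1(690,103)),):print(nm,px2w("top",*uv,.036))
for nm,uv in(("jar",(417,215)),("lens",(412,182)),("disp",(440,196)),("ink",(196,222))):print(nm,px2w("top",*uv,.04))
E
```

```text
dock [0.60508364 0.11953829 1.71145128] [ 0.2 -0.4  0.4 -0.   0.6 -0.9  0.6 -0.4 -0.3  0.  -1.4 -0.9 -0.5  0.4]
tip [ 0.5770796 -0.0262481  0.025    ] pin [0.56301636 0.06712318 0.        ] len 0.09442441983574702 gate angle 1.5619585693888824
can base [ 0.64809971 -0.07490281] [ 0.01701679  0.1710029  -0.17027509]Traceback (most recent call last):
  File "<stdin>", line 21, in <module>
    return func(*args, **kwargs)
    result = trf(vector_fun.fun, vector_fun.jac, x0, f0, J0, lb, ub, ftol, xtol,
                 gtol, max_nfev, x_scale, loss_function, tr_solver,
                 tr_options.copy(), verbose, callback=callback_wrapped)
    return trf_no_bounds(
        fun, jac, x0, f0, J0, ftol, xtol, gtol, max_nfev, x_scale,
        loss_function, tr_solver, tr_options, verbose, callback=callback)
    J = jac(x)
    self._update_jac()
    ~~~~~~~~~~~~~~~~^^
    self.J = self.jac_wrapped(xp_copy(self.x), f0=self.f)
             ~~~~~~~~~~~~~~~~^^^^^^^^^^^^^^^^^^^^^^^^^^^^
    J, dct = approx_derivative(
             ~~~~~~~~~~~~~~~~~^
        self.fun,
        ^^^^^^^^^
    ...<2 li
[... 399 characters left out ...]
or f_eval in f_evals]
                                    ^^^^^^^
    f = np.atleast_1d(self.fun(x, *self.args, **self.kwargs))
                      ~~~~~~~~^^^^^^^^^^^^^^^^^^^^^^^^^^^^^^
    return np.atleast_1d(self.fun(x))
                         ~~~~~~~~^^^
    return self.f(x, *self.args, **self.kwargs)
           ~~~~~~^^^^^^^^^^^^^^^^^^^^^^^^^^^^^^
  File "<stdin>", line 20, in ft
  File "<stdin>", line 14, in circ
  File "h.py", line 14, in w2px
    K,k,o,M=cam(n);q=M.T@(np.array(P)-o);s=np.array([q[0],-q[1]])/-q[2];s=s*(1+k*(s@s))
            ~~~^^^
  File "h.py", line 5, in cam
    p=viewer.camera_params(n);o=p["orientation"]
ValueError: time passes only in moves, steps and waits
```

```bash
sed -i 's/^def cam(n):/from functools import lru_cache\n@lru_cache\ndef cam(n):/' h.py; cat >> h.py <<'E'
DOCK=np.array([.6051,.1195,1.7115])
def w2d(P):
    c,s=np.cos(DOCK[2]),np.sin(DOCK[2]);d=np.array(P)[:2]-DOCK[:2];return np.array([c*d[0]+s*d[1],-s*d[0]+c*d[1]])
def d2w(x,y):
    c,s=np.cos(DOCK[2]),np.sin(DOCK[2]);return DOCK[:2]+[c*x-s*y,s*x+c*y]
def circ(n,x,y,z,R=.033):
    return np.array([w2px(n,(x+R*np.cos(t),y+R*np.sin(t),z)) for t in np.linspace(0,6.28,90)])
E
python3 - <<'E'
from h import *
from scipy.optimize import least_squares as ls
c1=lambda x,y:(265+(x+.5)/6.5-.5,150+(y+.5)/6.5-.5)
def ft(q):
    a=circ("top",q[0],q[1],0);return[a[:,0].min()-c1(495,0)[0],a[:,1].max()-c1(0,336)[1]]
r=ls(ft,[.55,0]);print('can base top',r.x,r.fun,'dock',w2d(r.x),w2d((.648,-.075)))
k=circ("top",*r.x,.175);print('z.175',k.min(0),k.max(0),c1(507,158),c1(657,306))
print("vee",px2w("top",*c1(690,103),.036),[px2w("top",*c1(*q),.036)[:2] for q in((640,150),(738,148),(640,60),(730,55))])
for nm,uv,z in(("jar",(417,215),.038),("lens",(412,182),.034),("disp",(440,196),.08),("ink",(196,222),.058)):print(nm,px2w("top",*uv,z))
E
```

```text
can base top [ 0.64143077 -0.07879953] [-1.13686838e-13  8.52651283e-14] dock [-0.20143486 -0.00816223] [-0.19859416 -0.01519939]
z.175 [343.94381789 171.60593535] [366.82556743 194.25545373] (342.5769230769231, 173.8846153846154) (365.6538461538462, 196.65384615384616)
vee [ 0.71990105 -0.14102831  0.036     ] [array([ 0.6963514, -0.1158749]), array([ 0.69732262, -0.16434033]), array([ 0.7415592 , -0.11664201]), array([ 0.74410146, -0.16138582])]
jar [ 0.55965902 -0.28530039  0.038     ]
lens [ 0.66621827 -0.27329104  0.034     ]
disp [ 0.61487827 -0.35002086  0.08      ]
ink [0.53748687 0.40927046 0.058     ]
```

The can stands at about (0.644, -0.077), 200 mm in front of the bracket. The V-block's near edge is 50 mm to its side. I'll raise the tool, cross over to behind the can, then yaw and tilt.

Emit:
{"name": "play_rows", "arguments": {
  "commands": "0.66 0 0 -0.05 0 0 0; 0.66 0 0 -0.05 0 0 0; 0.66 -0.034 -0.031 0 0 0 0; 0.66 -0.034 -0.031 0 0 0 0; 0.66 -0.034 -0.031 0 0 0 0; 0.66 -0.034 -0.031 0 0 0 0; 0.66 -0.034 -0.031 0 0 0 0; 0.66 -0.034 -0.031 0 0 0 0; 0.66 -0.034 -0.031 0 0 0 0; 0.66 -0.034 -0.031 0 0 0 0; 0.66 -0.034 -0.031 0 0 0 0; 0.66 -0.034 -0.031 0 0 0 0"
}}

```text
time_s: 1.6
position: [0.433, 0.2083, 0.3555]
tool_rot: [0.166, 0.986, -0.0, -0.0]
wrist_force: [0.5, -0.4, 0.0]
finger_gap: 0.03
grasp_force: 0.0
```

Emit:
{"name": "play_rows", "arguments": {
  "commands": "0.66 -0.034 -0.031 0 0 0 0; 0.66 -0.034 -0.031 0 0 0 0; 0.66 -0.034 -0.031 0 0 0 0; 0.66 -0.034 -0.031 0 0 0 0; 0.66 -0.034 -0.031 0 0 0 0; 0.66 -0.034 -0.031 0 0 0 0; 0.66 -0.034 -0.031 0 0 0 0; 0.66 -0.034 -0.031 0 0 0 0; 0.66 -0.034 -0.031 0 0 0 0; 0.66 -0.034 -0.031 0 0 0 0; 0.66 0 0 0 0 0 0"
}}

```text
time_s: 2.98
position: [0.6519, -0.1985, 0.3545]
tool_rot: [0.169, 0.986, -0.001, -0.001]
wrist_force: [-0.5, -0.5, 0.2]
finger_gap: 0.0299
grasp_force: 0.0
```

Emit:
{"name": "play_rows", "arguments": {
  "commands": "0.66 0 0 0 0 0 10; 0.66 0 0 0 0 0 10; 0.66 0 0 0 0 0 10; 0.66 0 0 0 0 0 10; 0.66 0 0 0 0 0 10; 0.66 0 0 0 0 0 9.7; 0.66 0 0 0 0 0 0; 0.66 0 0 0 0 0 0"
}}

```text
time_s: 3.98
position: [0.6522, -0.1937, 0.3556]
tool_rot: [0.633, 0.774, 0.0, -0.0]
wrist_force: [-0.5, 0.2, -0.1]
finger_gap: 0.0299
grasp_force: 0.0
```

Emit:
{"name": "play_rows", "arguments": {
  "commands": "0.66 0 0 0 0 9 0; 0.66 0 0 0 0 9 0; 0.66 0 0 0 0 9 0; 0.66 0 0 0 0 9 0; 0.66 0 0 0 0 9 0; 0.66 0 0 0 0 0 0; 0.66 0 0 0 0 0 0"
}}

```text
time_s: 4.85
position: [0.6522, -0.1937, 0.3568]
tool_rot: [0.586, 0.715, 0.243, -0.295]
wrist_force: [0.3, 0.2, 0.1]
finger_gap: 0.0303
grasp_force: 0.0
```

```bash
cat > go.py <<'E'
import sys
from h import *
o=manip.observe();M=R.from_quat(o["tool_rot"]).as_matrix()
t=np.array([float(a) for a in sys.argv[1:4]])
print('pos',o["position"].round(4),'axes',M.T.round(3).tolist(),'joints',o["joints"].round(2),'dock xy',w2d(o["position"]).round(4),'F',o["wrist_force"].round(1))
print('shift tool',(M.T@(t-o["position"])).round(4))
E
python3 go.py .667 -.17 .054
```

```text
pos [ 0.6522 -0.1937  0.3568] axes [[-0.14, 0.694, 0.706], [0.981, 0.196, 0.001], [-0.138, 0.693, -0.708]] joints [ 0.31  0.85  0.37  1.01 -0.82  1.91  0.8 ] dock xy [-0.3167 -0.0027] F [0.3 0.2 0.1]
shift tool [-0.1994  0.0187  0.2288]
```

Emit:
{"name": "play_rows", "arguments": {
  "commands": "0.66 0 0 0 0 -7 0; 0.66 0 0 0 0 0 0"
}}

```text
time_s: 5.1
position: [0.6533, -0.1912, 0.3597]
tool_rot: [0.598, 0.733, 0.207, -0.25]
wrist_force: [0.2, 0.1, -1.1]
finger_gap: 0.0301
grasp_force: 0.0
```

```bash
python3 go.py .661 -.180 .15
```

```text
pos [ 0.6533 -0.1912  0.3597] axes [[-0.161, 0.773, 0.614], [0.98, 0.2, 0.005], [-0.118, 0.602, -0.79]] joints [ 0.25  0.8   0.41  1.05 -0.75  1.83  0.81] dock xy [-0.3144 -0.0041] F [ 0.2  0.1 -1.1]
shift tool [-0.1212  0.0087  0.1714]
```

Emit:
{"name": "play_rows", "arguments": {
  "commands": "0.66 -0.030 0.002 0.043 0 0 0; 0.66 -0.030 0.002 0.043 0 0 0; 0.66 -0.030 0.002 0.043 0 0 0; 0.66 -0.030 0.002 0.043 0 0 0; 0.66 0 0 0 0 0 0"
}}

```text
time_s: 5.72
position: [0.6559, -0.1795, 0.143]
tool_rot: [0.6, 0.729, 0.206, -0.256]
wrist_force: [-0.4, 0.2, 1.0]
finger_gap: 0.0301
grasp_force: 0.0
```

```bash
python3 go.py .661 -.175 .053
```

```text
pos [ 0.6559 -0.1795  0.143 ] axes [[-0.149, 0.77, 0.62], [0.981, 0.195, -0.006], [-0.126, 0.607, -0.784]] joints [ 0.24  1.    0.37  1.21 -0.79  1.54  0.98] dock xy [-0.3032 -0.0084] F [-0.4  0.2  1. ]
shift tool [-0.0531  0.0064  0.0727]
```

Emit:
{"name": "play_rows", "arguments": {
  "commands": "0.66 -0.018 0.002 0.024 0 0 0; 0.66 -0.018 0.002 0.024 0 0 0; 0.66 -0.018 0.002 0.024 0 0 0; 0.66 0 0 0 0 0 0; 0.66 0 0 0 0 0 0"
}}

```text
time_s: 6.35
position: [0.6648, -0.1795, 0.0593]
tool_rot: [0.6, 0.731, 0.207, -0.25]
wrist_force: [-0.1, 0.7, 1.0]
finger_gap: 0.0296
grasp_force: 0.0
```

```bash
python3 go.py .655 -.13 .053; python3 - <<'E'
from h import *
a=save("scene","s1.png")[120:260,280:440,::-1];b=save("top","t1.png")[150:235,265:385,::-1]
a=cv2.resize(a,(400,350),interpolation=2);b=cv2.resize(b,(400,283),interpolation=2)
c=np.zeros((350,800,3),'uint8');c[:,:400]=a;c[:283,400:]=b;cv2.imwrite('pics/v1.png',c)
E
```

```text
pos [ 0.6648 -0.1795  0.0593] axes [[-0.155, 0.774, 0.614], [0.981, 0.194, 0.003], [-0.117, 0.603, -0.789]] joints [ 0.25  1.11  0.34  1.19 -0.82  1.45  1.02] dock xy [-0.3044 -0.0172] F [-0.1  0.7  1. ]
shift tool [ 0.036  -0.      0.0359]
```

View pics/v1.png

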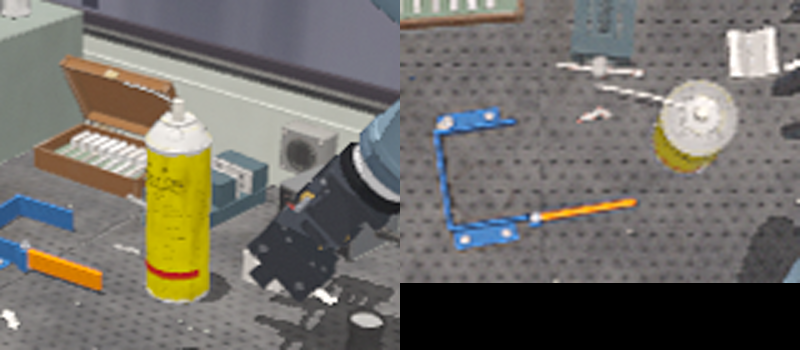

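The picture shows the gripper tilted behind the can, pointing at its lower body. The can and the V-block are still in place. I'll move forward past the V-block, drop 7 mm, then start a slow push.

Emit:
{"name": "play_rows", "arguments": {
  "commands": "0.66 0.009 0 0.007 0 0 0; 0.66 0.009 -0.001 0.007 0 0 0; 0.66 0.009 -0.001 0.007 0 0 0; 0.66 0.009 0 0.007 0 0 0; 0.66 -0.004 0 0.0055 0 0 0; 0.66 0 0 0 0 0 0; 0.66 0 0 0 0 0 0"
}}

```text
time_s: 7.32
position: [0.6526, -0.135, 0.0494]
tool_rot: [0.601, 0.73, 0.207, -0.251]
wrist_force: [-0.3, -0.2, -0.5]
finger_gap: 0.0301
grasp_force: 0.0
```

```bash
python3 go.py .640 -.05 .053
```

```text
pos [ 0.6526 -0.135   0.0494] axes [[-0.152, 0.774, 0.615], [0.981, 0.193, -0.0], [-0.119, 0.604, -0.788]] joints [ 0.2   1.07  0.33  1.3  -0.83  1.37  1.03] dock xy [-0.2586 -0.0113] F [-0.3 -0.2 -0.5]
shift tool [0.0699 0.0041 0.0499]
```

Emit:
{"name": "play_rows", "arguments": {
  "commands": "0.66 0.0047 0 0.0037 0 0 0; 0.66 0.0047 0 0.0037 0 0 0; 0.66 0.0047 0 0.0037 0 0 0; 0.66 0.0047 0 0.0037 0 0 0; 0.66 0.0047 0 0.0037 0 0 0; 0.66 0.0047 0 0.0037 0 0 0; 0.66 0.0047 0 0.0037 0 0 0; 0.66 0.0047 0 0.0037 0 0 0; 0.66 0.0047 0 0.0037 0 0 0; 0.66 0.0047 0 0.0037 0 0 0; 0.66 0 0 0 0 0 0; 0.66 0 0 0 0 0 0"
}}

```text
time_s: 8.82
position: [0.6409, -0.0749, 0.0494]
tool_rot: [0.6, 0.73, 0.207, -0.252]
wrist_force: [0.4, -0.1, -0.2]
finger_gap: 0.03
grasp_force: 0.3
```

```bash
cat > look.py <<'E'
import sys
from h import *
f=sys.argv[1]
a=save("scene",f+"s.png")[120:260,240:400,::-1];b=save("top",f+"t.png")[150:235,265:385,::-1]
a=cv2.resize(a,(400,350),interpolation=2);b=cv2.resize(b,(400,283),interpolation=2)
c=np.zeros((350,800,3),'uint8');c[:,:400]=a;c[:283,400:]=b;cv2.imwrite('pics/%s.png'%f,c)
E
python3 look.py v2; python3 go.py .640 -.05 .05
```

```text
pos [ 0.6409 -0.0751  0.0493] axes [[-0.153, 0.772, 0.617], [0.981, 0.194, -0.0], [-0.12, 0.605, -0.787]] joints [ 0.13  1.02  0.31  1.41 -0.86  1.29  1.02] dock xy [-0.1977 -0.0082] F [ 0.1 -0.  -0.4]
shift tool [0.0199 0.004  0.0147]
```

View pics/v2.png

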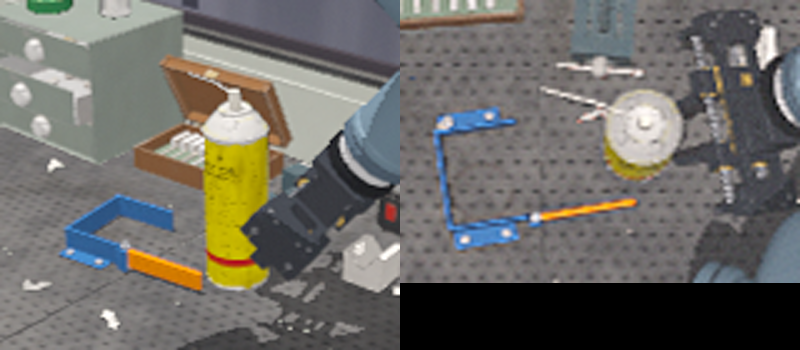

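```bash
python3 - <<'E'
from h import *
from scipy.optimize import least_squares as ls
def ft(q):
    a=circ("top",q[0],q[1],0);return[a[:,0].min()-326.5,a[:,1].max()-203.3]
r=ls(ft,[.6,0]);print(r.x,w2d(r.x))
E
```

```text
[ 0.63490502 -0.03238757] [-0.1545664  -0.00820978]
```

The can slid upright and sits between the two fingers, at about dock (-0.153, -0.008). I'll keep pushing.

Emit:
{"name": "play_rows", "arguments": {
  "commands": "0.66 0.0055 0 0.0043 0 0 0; 0.66 0.0055 0 0.0043 0 0 0; 0.66 0.0055 0 0.0043 0 0 0; 0.66 0.0055 0 0.0043 0 0 0; 0.66 0.0055 0 0.0043 0 0 0; 0.66 0.0055 0 0.0043 0 0 0; 0.66 0.0055 0 0.0043 0 0 0; 0.66 0.0055 0 0.0043 0 0 0; 0.66 0.0055 0 0.0043 0 0 0; 0.66 0.0055 0 0.0043 0 0 0; 0.66 0.0055 0 0.0043 0 0 0; 0.66 0 0 0 0 0 0"
}}

```text
time_s: 10.42
position: [0.626, 0.0009, 0.0495]
tool_rot: [0.6, 0.731, 0.207, -0.252]
wrist_force: [0.7, -0.7, -0.5]
finger_gap: 0.0299
grasp_force: 0.6
```

```bash
python3 look.py v3; python3 go.py .6115 .074 .05
```

```text
pos [6.26e-01 5.00e-04 4.94e-02] axes [[-0.153, 0.772, 0.617], [0.981, 0.194, -0.0], [-0.12, 0.605, -0.787]] joints [ 0.03  0.97  0.27  1.53 -0.9   1.2   1.  ] dock xy [-0.1208 -0.004 ] F [ 0.3 -0.2 -0.6]
shift tool [0.0594 0.0001 0.0457]
```

View pics/v3.png

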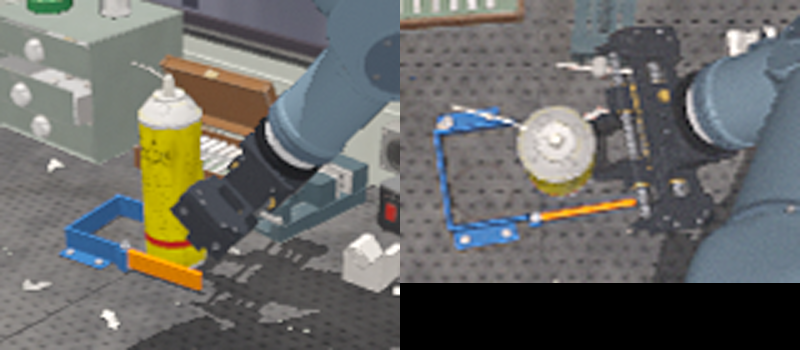

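```bash
python3 - <<'E'
from h import *
c1=lambda x,y:(265+(x+.5)/6.5-.5,150+(y+.5)/6.5-.5)
for z in(0,.03,.06,.1):
  print(z,[px2w("top",*c1(*q),z)[:2].round(3).tolist() for q in((337,105),(452,115),(340,125),(460,0))])
a=cv2.imread('pics/top0.png')[110:180,300:350];a=cv2.resize(a,None,fx=7,fy=7,interpolation=2)
b=cv2.imread('pics/v3s.png')[170:250,300:420];b=cv2.resize(b,(435,290),interpolation=2)
c=np.zeros((490,790,3),'uint8');c[:,:350]=a;c[:290,355:]=b;cv2.imwrite('pics/v4.png',c)
E
```

```text
0 [[0.726, 0.033], [0.721, -0.025], [0.716, 0.032], [0.78, -0.029]]
0.03 [[0.72, 0.033], [0.715, -0.024], [0.71, 0.032], [0.773, -0.028]]
0.06 [[0.714, 0.033], [0.709, -0.022], [0.704, 0.032], [0.766, -0.027]]
0.1 [[0.707, 0.033], [0.702, -0.021], [0.697, 0.032], [0.757, -0.025]]
```

View pics/v4.png

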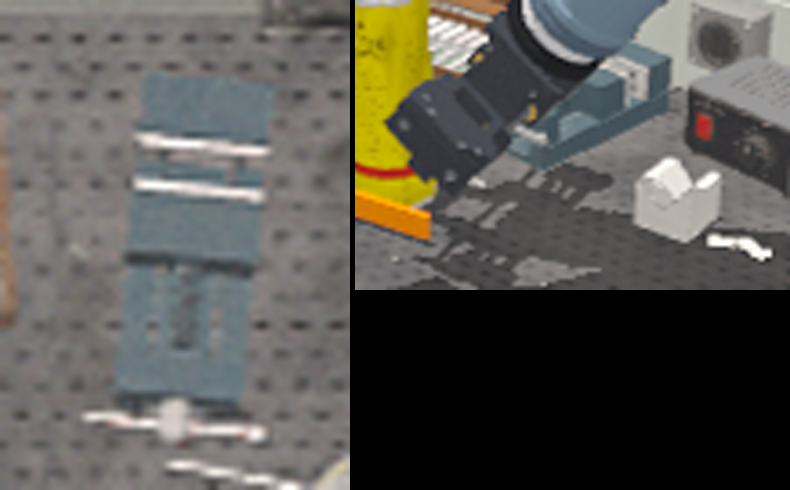

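The teal object is a low vise with its handle at x ≥ 0.70. The gripper body passes above it at z > 0.06. The can is at the bracket mouth and centred, so I'll push it in.

Emit:
{"name": "play_rows", "arguments": {
  "commands": "0.66 0.0047 0 0.0037 0 0 0; 0.66 0.0047 0 0.0037 0 0 0; 0.66 0.0047 0 0.0037 0 0 0; 0.66 0.0047 0 0.0037 0 0 0; 0.66 0.0047 0 0.0037 0 0 0; 0.66 0.0047 0 0.0037 0 0 0; 0.66 0.0047 0 0.0037 0 0 0; 0.66 0.0047 0 0.0037 0 0 0; 0.66 0.0047 0 0.0037 0 0 0; 0.66 0.0047 0 0.0037 0 0 0; 0.66 0.0024 0 0.0018 0 0 0; 0.66 0 0 0 0 0 0"
}}

```text
time_s: 12.02
position: [0.6138, 0.062, 0.0492]
tool_rot: [0.6, 0.731, 0.207, -0.252]
wrist_force: [0.4, -1.8, 0.6]
finger_gap: 0.0301
grasp_force: 0.7
```

Emit:
{"name": "play_rows", "arguments": {
  "commands": "0.66 0.0024 0 0.0018 0 0 0; 0.66 0.0016 0 0.0012 0 0 0; 0.66 0 0 0 0 0 0"
}}

```text
time_s: 12.4
position: [0.613, 0.0664, 0.0493]
tool_rot: [0.6, 0.731, 0.207, -0.252]
wrist_force: [0.5, -3.4, -0.5]
finger_gap: 0.03
grasp_force: 1.3
```

```bash
python3 look.py v5; python3 go.py .6115 .074 .05
```

```text
pos [0.613  0.0664 0.0493] axes [[-0.153, 0.773, 0.616], [0.981, 0.194, -0.0], [-0.119, 0.604, -0.788]] joints [-0.05  0.93  0.24  1.62 -0.95  1.12  0.98] dock xy [-0.0537 -0.0004] F [ 0.5 -1.9  1. ]
shift tool [0.0066 0.     0.0042]
```

View pics/v5.png

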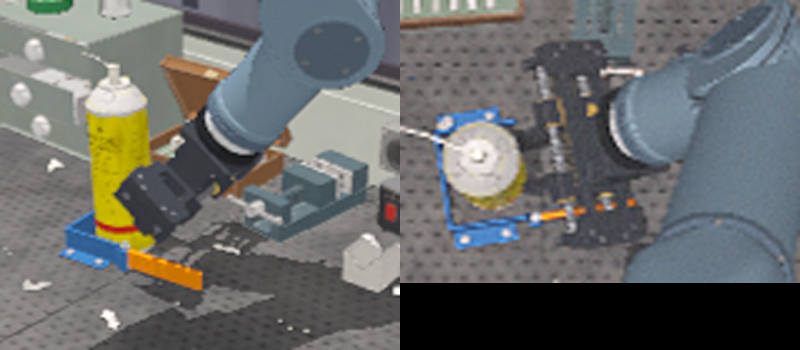

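The can is inside the bracket, not yet at the back wall (TCP at dock x -0.054, low force). I'll creep forward until the force rises.

Emit:
{"name": "play_rows", "arguments": {
  "commands": "0.66 0.0016 0 0.0012 0 0 0; 0.66 0.0016 0 0.0012 0 0 0; 0.66 0 0 0 0 0 0"
}}

```text
time_s: 12.88
position: [0.6121, 0.0706, 0.0494]
tool_rot: [0.6, 0.731, 0.207, -0.252]
wrist_force: [0.5, -2.0, 0.3]
finger_gap: 0.0297
grasp_force: 1.2
```

Emit:
{"name": "play_rows", "arguments": {
  "commands": "0.66 0.0016 0 0.0012 0 0 0; 0.66 0 0 0 0 0 0"
}}

```text
time_s: 13.12
position: [0.6118, 0.0724, 0.0494]
tool_rot: [0.6, 0.731, 0.207, -0.252]
wrist_force: [0.5, -3.6, -0.8]
finger_gap: 0.0297
grasp_force: 1.3
```

Emit:
{"name": "play_rows", "arguments": {
  "commands": "0.66 0.0016 0 0.0012 0 0 0; 0.66 0 0 0 0 0 0"
}}

```text
time_s: 13.38
position: [0.6114, 0.0744, 0.0495]
tool_rot: [0.6, 0.731, 0.207, -0.252]
wrist_force: [0.6, -3.6, 0.1]
finger_gap: 0.03
grasp_force: 1.2
```

Emit:
{"name": "play_rows", "arguments": {
  "commands": "0.66 0.0012 0 0.0009 0 0 0; 0.66 0 0 0 0 0 0"
}}

```text
time_s: 13.62
position: [0.6111, 0.0758, 0.0495]
tool_rot: [0.6, 0.731, 0.207, -0.252]
wrist_force: [0.5, -2.3, -0.2]
finger_gap: 0.0294
grasp_force: 1.2
```

Emit:
{"name": "play_rows", "arguments": {
  "commands": "0.66 0.0012 0 0.0009 0 0 0; 0.66 0 0 0 0 0 0"
}}

```text
time_s: 13.88
position: [0.6109, 0.0773, 0.0496]
tool_rot: [0.6, 0.731, 0.207, -0.252]
wrist_force: [0.9, -2.8, -0.3]
finger_gap: 0.03
grasp_force: 1.2
```

```bash
python3 go.py .6115 .074 .05; python3 - <<'E'
from h import *
from scipy.optimize import least_squares as ls
im=save("scene","s6.png")
hsv=cv2.cvtColor(im,cv2.COLOR_RGB2HSV)
# yellow body silhouette left edge / right edge at upper body rows
m=cv2.inRange(hsv,(22,120,80),(35,255,255))
for v in(164,168,172,176,180):
    u=np.where(m[v,265:310])[0]+265; print(v,u.min(),u.max())
# model: can at dock (x,y)
for x in(-.006,-.002,.002):
    P=d2w(x,0);L=circ("scene",*P,.14);print(x,L[:,0].min(),L[:,0].max(),L[:,1].mean())
E
```

```text
pos [0.6109 0.0773 0.0496] axes [[-0.153, 0.773, 0.616], [0.981, 0.194, -0.0], [-0.119, 0.604, -0.788]] joints [-0.06  0.93  0.24  1.63 -0.95  1.1   0.97] dock xy [-0.0426  0.0002] F [ 0.9 -2.8 -0.3]
shift tool [-0.0024 -0.     -0.0024]
164 272 294
168 272 294
172 272 295
176 273 295
180 273 296
-0.006 274.3212279963169 299.04714535873495 170.35728246186002
-0.002 273.1597249817877 297.84830535336164 170.03956889557793
0.002 272.00221430768914 296.6535910130772 169.72294116218643
```

Emit:
{"name": "play_rows", "arguments": {
  "commands": "0.66 0.0010 0 0.0008 0 0 0; 0.66 0 0 0 0 0 0"
}}

```text
time_s: 14.18
position: [0.6107, 0.0784, 0.0495]
tool_rot: [0.6, 0.731, 0.207, -0.252]
wrist_force: [0.9, -1.7, 1.4]
finger_gap: 0.0296
grasp_force: 1.2
```

Emit:
{"name": "play_rows", "arguments": {
  "commands": "0.66 0.0010 0 0.0008 0 0 0; 0.66 0 0 0 0 0 0"
}}

```text
time_s: 14.42
position: [0.6107, 0.0787, 0.0495]
tool_rot: [0.601, 0.731, 0.206, -0.251]
wrist_force: [0.8, -4.4, 0.7]
finger_gap: 0.0301
grasp_force: 2.2
```

Emit:
{"name": "play_rows", "arguments": {
  "commands": "0.66 0.0010 0 0.0008 0 0 0; 0.66 0 0 0 0 0 0"
}}

```text
time_s: 14.68
position: [0.6107, 0.079, 0.0495]
tool_rot: [0.601, 0.73, 0.206, -0.25]
wrist_force: [0.4, -7.3, 1.0]
finger_gap: 0.03
grasp_force: 3.1
```

The force rose to 7 N and the motion stalled, so the can is against the back wall. I'll back off, then plan the gate sweep with closed fingers.

Emit:
{"name": "play_rows", "arguments": {
  "commands": "0.66 -0.008 0 -0.006 0 0 0; 0.66 -0.016 0 -0.012 0 0 0; 0.66 -0.016 0 -0.012 0 0 0; 0.66 -0.016 0 -0.012 0 0 0; 1 -0.016 0 -0.012 0 0 0; 1 0 0 0 0 0 0; 1 0 0 0 0 0 0"
}}

```text
time_s: 15.55
position: [0.6275, -0.0067, 0.0477]
tool_rot: [0.6, 0.731, 0.207, -0.252]
wrist_force: [0.0, 0.8, 0.1]
finger_gap: 0.0021
grasp_force: 0.0
```

```bash
python3 look.py v7; python3 - <<'E'
from h import *
o=manip.observe();M=R.from_quat(o["tool_rot"]).as_matrix();p=o["position"];print(p,w2d(p),o["joints"].round(2),o["finger_gap"])
for x,y,z in((-138,0,.09),(-138,88,.09),(-138.6,82,.027),(-138.6,69.5,.027),(-130,31.6,.027),(-103.7,3,.027),(-82,-4.5,.027),(-66.6,-8.5,.027)):
    t=np.r_[d2w(x/1e3,y/1e3),z];print((x,y,z),t.round(3),'shift',(M.T@(t-p)).round(4));p=t
E
```

```text
[ 0.62748482 -0.0061151   0.04786046] [-0.12751296 -0.00454736] [ 0.04  0.98  0.28  1.52 -0.9   1.21  1.01] 0.000657811925725875
(-138, 0, 0.09) [ 0.624 -0.017  0.09 ] shift [ 0.0179 -0.0051 -0.0395]
(-138, 88, 0.09) [ 0.537 -0.029  0.09 ] shift [ 0.0039 -0.0879  0.003 ]
(-138.6, 82, 0.027) [ 0.543 -0.029  0.027] shift [-0.0396  0.0059  0.049 ]
(-138.6, 69.5, 0.027) [ 0.556 -0.027  0.027] shift [-0.0005  0.0125 -0.0004]
(-130, 31.6, 0.027) [ 0.592 -0.014  0.027] shift [0.0051 0.0383 0.004 ]
(-103.7, 3, 0.027) [0.617 0.016 0.027] shift [0.0194 0.03   0.0152]
(-82, -4.5, 0.027) [0.621 0.039 0.027] shift [0.0167 0.0087 0.0131]
(-66.6, -8.5, 0.027) [0.623 0.055 0.027] shift [0.0119 0.0049 0.0093]
```

View pics/v7.png

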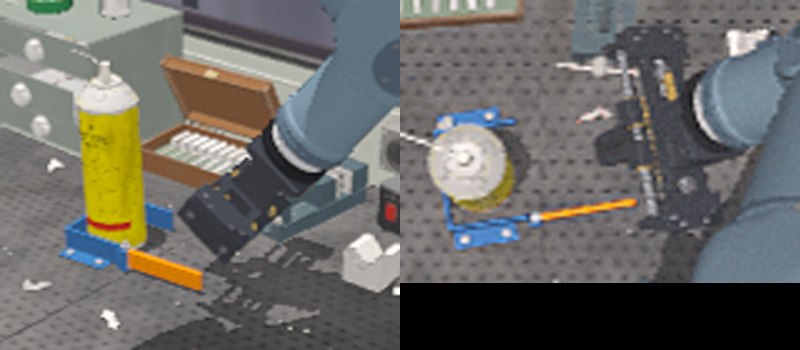

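The can stands upright in the bracket at the back wall, and the gate is untouched, running to about (635,202). That was the tenth and last picture, so from here I check by numbers. Next I go up, over the gate and down on its outer side.

Emit:
{"name": "play_rows", "arguments": {
  "commands": "1 0.009 -0.0025 -0.020 0 0 0; 1 0.009 -0.0025 -0.020 0 0 0; 1 0.001 -0.022 0.001 0 0 0; 1 0.001 -0.022 0.001 0 0 0; 1 0.001 -0.022 0.001 0 0 0; 1 0.001 -0.022 0 0 0 0; 1 0 0 0 0 0 0; 1 0 0 0 0 0 0"
}}

```text
time_s: 16.65
position: [0.5388, -0.0308, 0.0914]
tool_rot: [0.6, 0.731, 0.207, -0.251]
wrist_force: [-0.0, 1.1, 0.3]
finger_gap: 0.0006
grasp_force: 0.0
```

```bash
python3 go.py .543 -.029 .027
```

```text
pos [ 0.5388 -0.0308  0.0914] axes [[-0.154, 0.773, 0.615], [0.981, 0.194, 0.002], [-0.118, 0.604, -0.788]] joints [ 0.08  0.82  0.3   1.76 -0.87  1.18  1.11] dock xy [-0.1396  0.0867] F [-0.   1.1  0.3]
shift tool [-0.0389  0.0043  0.0514]
```

Emit:
{"name": "play_rows", "arguments": {
  "commands": "1 -0.013 0.001 0.017 0 0 0; 1 -0.013 0.001 0.017 0 0 0; 1 -0.013 0 0.017 0 0 0; 1 0 0 0 0 0 0; 1 0 0 0 0 0 0"
}}

```text
time_s: 17.27
position: [0.5393, -0.0299, 0.0261]
tool_rot: [0.6, 0.73, 0.207, -0.252]
wrist_force: [-0.1, 0.8, 0.4]
finger_gap: 0.0003
grasp_force: 0.0
```

```bash
python3 go.py .556 -.027 .027
```

```text
pos [ 0.5393 -0.0299  0.0261] axes [[-0.152, 0.773, 0.616], [0.981, 0.194, -0.0], [-0.119, 0.604, -0.788]] joints [ 0.1   0.93  0.27  1.74 -0.91  1.11  1.18] dock xy [-0.1387  0.0861] F [-0.1  0.8  0.4]
shift tool [ 0.0002  0.0169 -0.0009]
```

Now the arc: sideways onto the bar, then curving in.

Emit:
{"name": "play_rows", "arguments": {
  "commands": "1 0 0.009 0 0 0 0; 1 0 0.008 0 0 0 0; 1 0.0009 0.0077 0.0006 0 0 0; 1 0.0009 0.0077 0.0006 0 0 0; 1 0.0010 0.0077 0.0008 0 0 0; 1 0.0010 0.0076 0.0009 0 0 0; 1 0.0013 0.0076 0.0011 0 0 0; 1 0.0039 0.0060 0.0030 0 0 0; 1 0.0039 0.0060 0.0030 0 0 0; 1 0 0 0 0 0 0"
}}

```text
time_s: 18.52
position: [0.6025, 0.0003, 0.0264]
tool_rot: [0.6, 0.731, 0.207, -0.252]
wrist_force: [0.1, -0.4, 0.4]
finger_gap: 0.0
grasp_force: 0.0
```

```bash
python3 go.py .617 .016 .027; python3 - <<'E'
from h import *
im=save("top","g1.png");m=cv2.inRange(cv2.cvtColor(im,cv2.COLOR_RGB2HSV),(8,180,150),(18,255,255))
v,u=np.where(m[180:230,290:345]);P=np.array([w2d(px2w("top",a+290,b+180,.025)) for a,b in zip(u,v)])*1e3
print(len(P),P[np.argsort(np.hypot(*(P-[-46,49]).T))].round(0)[::6].tolist())
E
```

```text
pos [6.025e-01 3.000e-04 2.640e-02] axes [[-0.154, 0.772, 0.616], [0.981, 0.195, 0.001], [-0.12, 0.604, -0.788]] joints [ 0.04  0.98  0.26  1.59 -0.92  1.15  1.06] dock xy [-0.1176  0.0193] F [ 0.1 -0.4  0.4]
shift tool [0.0102 0.0173 0.0073]
38 [[-53.0, 45.0], [-64.0, 37.0], [-69.0, 28.0], [-80.0, 16.0], [-91.0, 8.0], [-104.0, 3.0], [-116.0, -8.0]]
```

The gate follows the finger and is at about 51°. I'll carry on.

Emit:
{"name": "play_rows", "arguments": {
  "commands": "1 0.0034 0.0058 0.0025 0 0 0; 1 0.0034 0.0058 0.0025 0 0 0; 1 0.0034 0.0057 0.0025 0 0 0; 1 0.0042 0.0022 0.0033 0 0 0; 1 0.0042 0.0022 0.0033 0 0 0; 1 0.0042 0.0022 0.0033 0 0 0; 1 0.0041 0.0021 0.0032 0 0 0; 1 0.0040 0.0016 0.0031 0 0 0; 1 0.0040 0.0016 0.0031 0 0 0; 1 0 0 0 0 0 0"
}}

```text
time_s: 19.82
position: [0.6212, 0.0445, 0.0273]
tool_rot: [0.602, 0.73, 0.205, -0.251]
wrist_force: [-12.3, -9.9, 11.4]
finger_gap: 0.0002
grasp_force: 0.2
```

```bash
python3 go.py .623 .055 .027; python3 - <<'E'
from h import *
im=save("top","g2.png");m=cv2.inRange(cv2.cvtColor(im,cv2.COLOR_RGB2HSV),(8,180,150),(18,255,255))
v,u=np.where(m[180:230,290:345]);P=np.array([w2d(px2w("top",a+290,b+180,.025)) for a,b in zip(u,v)])*1e3
print(len(P),P[np.argsort(np.hypot(*(P-[-46,49]).T))].round(0)[::4].tolist())
E
```

```text
pos [0.6212 0.0445 0.0273] axes [[-0.15, 0.776, 0.613], [0.982, 0.191, -0.002], [-0.119, 0.602, -0.79]] joints [-0.02  0.98  0.25  1.57 -0.94  1.12  1.  ] dock xy [-0.0765 -0.0055] F [-12.3  -9.9  11.4]
shift tool [0.0077 0.0037 0.0063]
51 [[-48.0, 41.0], [-48.0, 34.0], [-49.0, 28.0], [-50.0, 22.0], [-51.0, 15.0], [-52.0, 9.0], [-53.0, -1.0], [-54.0, -7.0], [-52.0, -14.0], [-53.0, -20.0], [-54.0, -27.0], [-55.0, -33.0], [-56.0, -39.0]]
```

The force jumped to 12 N sideways and 11 N upwards. The gripper body's far end is probably touching the vise handle. I'll shift away from it before pushing on.

Emit:
{"name": "play_rows", "arguments": {
  "commands": "1 -0.004 -0.006 -0.003 0 0 0; 1 0 -0.012 0 0 0 0; 1 0 -0.012 0 0 0 0; 1 0 0 0 0 0 0; 1 0 0 0 0 0 0"
}}

```text
time_s: 20.5
position: [0.594, 0.0377, 0.0266]
tool_rot: [0.6, 0.731, 0.207, -0.252]
wrist_force: [0.7, -0.1, 0.0]
finger_gap: 0.0005
grasp_force: 0.0
```

```bash
cat > gate.py <<'E'
import sys
from h import *
o=manip.observe();print('pos',o["position"].round(4),'dock',w2d(o["position"]).round(4),'F',o["wrist_force"].round(1),'t',o["time_s"])
im=save("top",sys.argv[1]+".png");m=cv2.inRange(cv2.cvtColor(im,cv2.COLOR_RGB2HSV),(8,180,150),(18,255,255))
v,u=np.where(m[180:230,290:345]);P=np.array([w2d(px2w("top",a+290,b+180,.025)) for a,b in zip(u,v)])*1e3
c=np.polyfit(P[:,1],P[:,0],1) if np.ptp(P[:,1])>np.ptp(P[:,0]) else [9,9]
print(len(P),'slope(phi)',np.arctan(c[0]),'x at pin',np.polyval(c,49),'y range',P[:,1].min(),P[:,1].max())
g=cv2.imread('pics/top0.png')[:,:,::-1].astype(int);d=np.abs(im.astype(int)-g).sum(2)>90
for n,(a,b) in dict(vee=(371,166),jar=(417,215),lens=(412,182),disp=(440,196),ink=(196,222)).items(): print(n,d[b-8:b+8,a-8:a+8].mean().round(2),end=' ')
E
python3 gate.py g3
```

```text
pos [0.594  0.0377 0.0266] dock [-0.0794  0.0225] F [ 0.7 -0.1  0. ] t 20.5
51 slope(phi) 0.13801793732887094 x at pin -44.97846930274719 y range -42.610455049880976 40.655285616667385
vee 0.33 jar 0.0 lens 0.02 disp 0.0 ink 0.0
```

Emit:
{"name": "play_rows", "arguments": {
  "commands": "1 0.0024 0 0.0018 0 0 0; 1 0.0024 0 0.0018 0 0 0; 1 0.0024 0 0.0018 0 0 0; 1 0.0024 0 0.0018 0 0 0; 1 0 0 0 0 0 0"
}}

```text
time_s: 21.18
position: [0.5915, 0.0494, 0.0269]
tool_rot: [0.6, 0.731, 0.207, -0.252]
wrist_force: [0.5, -1.0, 0.3]
finger_gap: 0.0002
grasp_force: 0.2
```

Emit:
{"name": "play_rows", "arguments": {
  "commands": "1 0.0012 0 0.0009 0 0 0; 1 0.0012 0 0.0009 0 0 0; 1 0 0 0 0 0 0"
}}

```text
time_s: 21.55
position: [0.5913, 0.0508, 0.0268]
tool_rot: [0.601, 0.73, 0.206, -0.25]
wrist_force: [1.3, -5.0, 0.5]
finger_gap: 0.0003
grasp_force: 2.4
```

```bash
python3 gate.py g4
```

```text
pos [0.5913 0.0508 0.0268] dock [-0.0661  0.0233] F [ 1.3 -5.   0.5] t 21.55
48 slope(phi) -0.012437376158829528 x at pin -44.93957416411321 y range -44.89010361181679 40.655285616667385
vee 0.48 jar 0.0 lens 0.0 disp 0.0 ink 0.0
```

The gate is against its stop: slope about 0 and force rising. I'll give it a small extra press, then retreat and rise clear.

Emit:
{"name": "play_rows", "arguments": {
  "commands": "1 0.0008 0 0.0006 0 0 0; 1 0 0 0 0 0 0; 1 -0.005 0 -0.004 0 0 0; 1 -0.016 0 -0.012 0 0 0; 1 -0.016 0 -0.012 0 0 0; 1 -0.016 0 -0.012 0 0 0; 1 0.015 0 -0.020 0 0 0; 1 0.015 0 -0.020 0 0 0; 1 0 -0.02 -0.03 0 0 0; 1 -0.01 -0.02 -0.04 0 0 0; 1 -0.01 -0.02 -0.04 0 0 0; 1 0 0 0 0 0 0"
}}

```text
time_s: 23.1
position: [0.561, -0.1122, 0.1517]
tool_rot: [0.603, 0.729, 0.207, -0.249]
wrist_force: [0.7, -0.7, 0.1]
finger_gap: 0.0001
grasp_force: 0.0
```

```bash
python3 gate.py g5; python3 - <<'E'
from h import *
im=save("scene","s9.png");hsv=cv2.cvtColor(im,cv2.COLOR_RGB2HSV);m=cv2.inRange(hsv,(22,120,80),(35,255,255))
for v in(164,172,180,200):
    u=np.where(m[v,260:320])[0]+260; print(v,u.min(),u.max())
g=cv2.imread('pics/scene0.png')[:,:,::-1].astype(int);d=np.abs(im.astype(int)-g).sum(2)>90
for n,(a,b) in dict(vee=(389,225),jar=(403,274),lens=(427,253),disp=(452,270),ink=(207,184)).items(): print(n,d[b-10:b+10,a-10:a+10].mean().round(2),end=' ')
E
```

```text
pos [ 0.561  -0.1122  0.1517] dock [-0.2233  0.0761] F [ 0.7 -0.7  0.1] t 23.1
46 slope(phi) -0.012039451234852295 x at pin -44.958037789256444 y range -44.89010361181679 40.655285616667385
vee 0.02 jar 0.57 lens 0.16 disp 0.7 ink 0.0 164 290 294
172 272 294
180 273 296
200 274 296
vee 0.0 jar 0.46 lens 0.06 disp 0.04 ink 0.0
```

The jar area differs from the first picture, probably arm occlusion or shadow. I'll lift away to confirm before handing in.

Emit:
{"name": "play_rows", "arguments": {
  "commands": "1 0.02 -0.02 -0.026 0 0 0; 1 0.02 -0.02 -0.026 0 0 0; 1 0.02 -0.02 -0.026 0 0 0; 1 0.02 -0.02 -0.026 0 0 0; 1 0.02 -0.02 -0.026 0 0 0; 1 0 0 0 0 0 -10; 1 0 0 0 0 -10 0; 1 0 0 0 0 -10 0; 1 0 0 0 0 -10 0; 1 0 0 0 0 0 0; 1 0 0 0 0 0 0"
}}

```text
time_s: 24.58
position: [0.4632, -0.1268, 0.3138]
tool_rot: [0.575, 0.814, 0.082, -0.024]
wrist_force: [-0.1, -0.8, 0.1]
finger_gap: 0.0002
grasp_force: 0.0
```

```bash
python3 gate.py g6; python3 - <<'E'
from h import *
im=save("scene","s10.png")
g=cv2.imread('pics/scene0.png')[:,:,::-1].astype(int);d=np.abs(im.astype(int)-g).sum(2)>90
for n,(a,b) in dict(vee=(389,225),jar=(403,274),lens=(427,253),disp=(452,270),ink=(207,184)).items(): print(n,d[b-10:b+10,a-10:a+10].mean().round(2),end=' ')
t=im[262:288,392:414].astype(np.uint8);T=cv2.imread('pics/scene0.png')[262:288,392:414,::-1].copy()
for f in("s1","v7s","s9","s10"):
    r=cv2.matchTemplate(cv2.imread(f'pics/{f}.png')[245:305,375:431,::-1].copy(),T,cv2.TM_CCOEFF_NORMED);print('\n',f,cv2.minMaxLoc(r)[1::2])
E
```

```text
pos [ 0.4632 -0.1268  0.3138] dock [-0.2239  0.175 ] F [-0.1 -0.8  0.1] t 24.575
47 slope(phi) -0.011825320193901064 x at pin -44.95271308127372 y range -44.89010361181679 40.655285616667385
vee 0.01 jar 0.12 lens 0.0 disp 0.0 ink 0.0 vee 0.0 jar 0.01 lens 0.0 disp 0.0 ink 0.0 
 s1 (0.8282686471939087, (17, 17))

 v7s (0.9997138977050781, (17, 17))

 s9 (0.8297719955444336, (17, 17))

 s10 (0.9694034457206726, (17, 17))
```

All bystanders are in place; the difference at the jar was only shadow. The gate is shut, the can is at the wall and the robot is clear, so I'm handing in.

```bash
python3 -c "
from cell import job_done
print(job_done())"
```

```text
the job is handed in; nothing more can be done
None
```

I pushed the can upright to the bracket's back wall, pushed the orange gate shut to its stop and handed the job in at 24.6 s; the bystanders show no movement, but the gripper touched something beside the gate (about 20 N at the wrist), probably the fixed-looking vise handle, and the final judgement was not shown.

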